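# Feel along a silver collar for burrs

### The arm

A 6-joint arm with a two-finger parallel gripper is mounted at the origin on the work surface. World frame = base frame: x ahead of the robot, y to its left, z up, the work surface at z = 0. Lengths are in m, angles in rad, forces in N, time in s.
With the tool pointing down it reaches from about 0.3 to 0.875 m from the base axis. Payload 6.4 kg.
Tool frame: the origin (TCP) lies midway between the tips of the shut fingers; the grasp point (between the pads) lies 19 mm behind it (ctrl.pinch_z is the distance from the TCP to the grasp point, in m); z points along the fingers, y is the line along which they close (so a half turn about z gives the same grasp; the last joint's range is limited). The gripper opens to 85 mm and grips with 20 to 120 N. Pads are 22 mm wide; open, the fingers measure 114 mm over their backs; the gripper's body (76 mm by 85 mm) begins 54 mm behind the grasp point. The pads swing forward as they close: fully open they stand 13 mm farther back than shut.
Start: joints at [-1.356, 0.181, 1.607, -0, 1.354, -0.206], TCP at [0.235, -0.525, 0.231] pointing down, gripper open.
Joint ranges: [-2.99, 2.99], [-0.89, 2.07], [0.3, 2.58], [-1.14, 4.28], [0, 2.63], [-3.12, 3.12]. Speed limits (rad/s): [2.57, 2.57, 3.01, 3.14, 3.14, 3.14].

### API

Orientations are given as a unit quaternion [w, x, y, z].
In Python, from bench import ctrl gives the robot as it stands.
- The arm moves only by the tool apply_moves, never from a script. Its argument "moves" is a list of rows, each an object with "jaw": the opening, from 0 (shut) to 1 (fully open); "offset": the shift along the tool's x, y, z in mm, a list of three; "rot": the turn, a rotation vector about the tool's x, y, z in degrees, a list of three. In form: [{"jaw": jaw, "offset": [dx, dy, dz], "rot": [ax, ay, az]}, ...]. A call has exactly 5 rows; each row shifts and turns the commanded pose from where the row before left it, along the tool's axes as they then stand; what a row does not reach is not made up. A row lasts 1/8 s, in which the tool goes at most 62.5 mm and 10.7 degrees, less where a joint would pass 70% of its speed; a pose out of reach is approached as far as the arm can. A call is refused whole if a number of a shift passes 62.5 or a number of a turn 10.7, either way. A call with a gripper value outside its range is refused whole. The fingers move at their own pace and stop on an object; the grip force is fixed at half the most. Time passes only in rows, so rows that do not move let the fingers close, or fill a call up. It gives the time, the measured TCP pose, the force, the opening and the grip force at its end, in the units of the state.
- ctrl.get_obs(): the state, without advancing time (a new reading comes with each control period).
- ctrl.camera(name): name is "scene" or "top" or "wrist"; returns (picture, depth): 384x512x3 uint8, red, green, blue; 384x512 float32, m along the optical axis (not along the pixel's ray), 0 where there is no reading.
- ctrl.camera_params(name): a dict with "K" (3x3 intrinsics, pixels), "cam_to_world" (4x4, takes a point from camera to world coordinates); the wrist camera has in their place "mount" (4x4, takes a point from camera to tool coordinates, whose origin is the TCP and whose axes are the flange's). Camera axes: x right, y down, z forward; pixel columns grow to the right and rows downward; lengths in m; the calibration is good to about 2 mm. A picture is of the moment at which its call begins: read the wrist's pose just before it. camera_params takes no time and is no camera call.
- ctrl.hand_in(): hands the job in; it is judged then, once.
Trained networks look in the newest picture that a camera, given by its name, has taken for a name from the list of things; names that differ only in an ending like _2 or _b are one class to them, and where a whole thing is asked for, a point or a joint stands for the part that bears it (a point fixed in the world has none). Each returns a list of dicts, best first, with "score" (0 to 1); they miss things now and then, are a little off and sometimes report something else, mostly with a low value. They report only what shows in the picture. A call takes as long as a camera call. They do not tell look-alikes from the thing itself.
- ctrl.outline_of(camera, target): "region" (384x512 bool, what is visible of it) and "position" ([column, row] in pixels, amid what is visible of it).
The state is a dict: "time_s": time; "q": joint angles; "dq": joint speeds; "joint_efforts": joint torques, N m; "eef_pos": TCP position; "eef_rot": TCP orientation; "wrist_force": force on the tool from outside, world axes, zero at the start; "torque": the same for the moment, N m; "opening": opening from 0.0 (shut) to 1.0 (fully open); "grasp_force": force on a finger pad.
Only numpy, scipy, OpenCV 4.12 (cv2) and the standard library are available. Lean on these libraries where they do the work, as an engineer would, in place of code of your own. Each camera call takes 0.05 s, during which the arm holds its last target. There are 200 camera calls.

### The job

Feel the finished silver collar for burrs: with the fingers closed and pointing down, set the fingertips gently on the round disc at its one end, and run them lightly along the top of the rod, all the way round the curve, to its plain end. Finish there, with the fingertips still resting lightly on the plain end and staying put. Do not lift the collar or push it out of its place, and leave the brass cone, the jar and the sharpening stone alone.

Things in the scene. Friction and masses are not known exactly. Their poses are not given: they have to be found in the camera images.
- collar: loose silver neck collar, an open C of round rod 8 mm thick lying flat on the plate (140 g). Origin: centre of the C, at the rod's underside; z up. Rod centre line: radius 65 mm, running anticlockwise from above from -120 deg (disc end) through 0 (+x) to +120 deg (plain rounded rod end); the opening looks to -x. The disc end is a flat disc 26 mm across, 8 mm thick, level with the rod
- collar_p0 (a point): on top of the collar at the disc end: centre of the disc's top face (8 mm above the plate)
- collar_p1 (a point): on top of the rod, 30 degrees along the arc from collar_p0 (34 mm between neighbours), 8 mm above the plate
- collar_p2 (a point): on top of the rod, 60 degrees along the arc from collar_p0 (34 mm between neighbours), 8 mm above the plate
- collar_p3 (a point): on top of the rod, 90 degrees along the arc from collar_p0 (34 mm between neighbours), 8 mm above the plate
- collar_p4 (a point): on top of the rod, 120 degrees along the arc from collar_p0 (34 mm between neighbours), 8 mm above the plate
- collar_p5 (a point): on top of the rod, 150 degrees along the arc from collar_p0 (34 mm between neighbours), 8 mm above the plate
- collar_p6 (a point): on top of the rod, 180 degrees along the arc from collar_p0 (34 mm between neighbours), 8 mm above the plate
- collar_p7 (a point): on top of the rod, 210 degrees along the arc from collar_p0 (34 mm between neighbours), 8 mm above the plate
- collar_p8 (a point): on top of the rod at its plain end, where the trace finishes, 8 mm above the plate
- plate_top (a point): centre of the upper face of the holding plate: dark wooden disc 190 mm across, face 40 mm above the bench when nothing presses, floating level on soft rubber over a fixed steel base. On it a cork disc (92 mm across, 5 mm high); 6 mm pins (5 mm high) on both sides of the rod and beyond its ends keep the collar from sliding
- plate (a joint): how far the plate is pressed down, m: 0 at rest, 0.012 at its stop. It sinks straight down under about 1 N at first touch and 0.7 N more for each mm (9 to 10 N at the stop)
- cone: bystander: loose brass ring cone, 28 mm across the foot, 35 mm high, upright on the middle of the cork disc; origin under its centre
- jar: bystander: loose glass jar with a black cap, 40 mm across, 50 mm high, on the bench near the block; origin under its centre
- stone: bystander: loose sharpening stone on a wooden bed, 110 x 36 x 26 mm (long along its x), on the bench near the block; origin under its centre
Not all that is in view belongs to the job. There is more than one size of the collar; the job needs the middle-sized.

How it is judged:
On the way, in this order (a step that is already met when the one before it is completed fails the run):
1. the closed fingertips touch the collar on the disc (contact force between the fingers and collar above 0.3 N and horizontal distance between the grasp point and collar_p0 below 0.012 m), for 0.05 s.
2. the closed fingertips touch the collar 30 degrees along the arc from the disc (contact force between the fingers and collar above 0.3 N and horizontal distance between the grasp point and collar_p1 below 0.012 m), for 0.05 s.
3. the closed fingertips touch the collar 60 degrees along the arc from the disc (contact force between the fingers and collar above 0.3 N and horizontal distance between the grasp point and collar_p2 below 0.012 m), for 0.05 s.
4. the closed fingertips touch the collar 90 degrees along the arc from the disc (contact force between the fingers and collar above 0.3 N and horizontal distance between the grasp point and collar_p3 below 0.012 m), for 0.05 s.
5. the closed fingertips touch the collar 120 degrees along the arc from the disc (contact force between the fingers and collar above 0.3 N and horizontal distance between the grasp point and collar_p4 below 0.012 m), for 0.05 s.
6. the closed fingertips touch the collar 150 degrees along the arc from the disc (contact force between the fingers and collar above 0.3 N and horizontal distance between the grasp point and collar_p5 below 0.012 m), for 0.05 s.
7. the closed fingertips touch the collar 180 degrees along the arc from the disc (contact force between the fingers and collar above 0.3 N and horizontal distance between the grasp point and collar_p6 below 0.012 m), for 0.05 s.
8. the closed fingertips touch the collar 210 degrees along the arc from the disc (contact force between the fingers and collar above 0.3 N and horizontal distance between the grasp point and collar_p7 below 0.012 m), for 0.05 s.
9. the closed fingertips touch the collar at the plain end (contact force between the fingers and collar above 0.3 N and horizontal distance between the grasp point and collar_p8 below 0.012 m), for 0.05 s.
At the end, for the whole second after the job is handed in: the closed fingertips rest on the plain end of the collar (middle of the fingertips within 12 mm of collar_p8 in plan, contact force 0.3 to 15 N), the collar at rest in its place on the plate, the cone, jar and stone where they were (within 15 mm) (all of step 9 and contact force between the fingers and collar below 15 N and linear speed of collar below 0.01 m/s and not (horizontal distance between collar and plate_top above 0.006 m or z of collar in the frame of plate_top above 0.006 m or angle between collar's own z axis and vertical above 0.1 rad) and not (horizontal distance between cone and plate_top above 0.015 m or z of cone in the frame of plate_top above 0.015 m or angle between cone's own z axis and vertical above 0.3 rad) and not (distance of any of jar, stone from where it was at the start of the episode above 0.015 m)); the arm keeps its last pose, push and grip.
It fails at once if the collar is pressed harder than 18 N (contact force between the fingers and collar above 18 N).
It fails at once if the collar is lifted, tipped or pushed more than 6 mm out of its place on the plate (horizontal distance between collar and plate_top above 0.006 m or z of collar in the frame of plate_top above 0.006 m or angle between collar's own z axis and vertical above 0.1 rad).
It fails at once if the cone is knocked over, lifted, or is more than 15 mm from the middle of the plate (horizontal distance between cone and plate_top above 0.015 m or z of cone in the frame of plate_top above 0.015 m or angle between cone's own z axis and vertical above 0.3 rad).
It fails at once if the jar or the sharpening stone is moved more than 15 mm (distance of any of jar, stone from where it was at the start of the episode above 0.015 m).
It also fails if it takes over 54 s, if anything falls off the work surface, if the arm or the gripper's body presses on something with over 40 N, if the wrist force passes 120 N, or if a joint passes its speed limit or range.

## Working session

There is one attempt and no reset: what is moved stays moved. The work goes in short steps, Python scripts to look and compute and a tool call to move; the robot and the scene stay as the last step left them, time stands still between calls to the robot, and variables do not carry over. Pictures are saved under pics/ and viewed, at most 10 in all, crops included, and the job is handed in when it is done.

Besides the shell and the picture viewer there is one more tool, called after "Call:" as name(argument=value, ...) on one line, values as JSON. apply_moves: Moves the arm, as the interface text tells. Its arguments: {"type":"object","properties":{"moves":{"type":"array"}},"required":["moves"]}

```bash
mkdir -p pics
cat > h.py <<'E'
import numpy as np, cv2
from bench import ctrl
from scipy.spatial.transform import Rotation as R
def T_tool(o):
    T=np.eye(4); q=o["eef_rot"]; T[:3,:3]=R.from_quat([q[1],q[2],q[3],q[0]]).as_matrix(); T[:3,3]=o["eef_pos"]; return T
def snap(name):
    o=ctrl.get_obs(); img,d=ctrl.camera(name); p=ctrl.camera_params(name)
    C=p["cam_to_world"] if "cam_to_world" in p else T_tool(o)@np.array(p["mount"])
    return img,d,np.array(p["K"]),np.array(C)
def world(d,K,C):
    v,u=np.mgrid[:d.shape[0],:d.shape[1]]
    P=np.stack([(u-K[0,2])/K[0,0]*d,(v-K[1,2])/K[1,1]*d,d],-1)
    return P@C[:3,:3].T+C[:3,3]
def save(n,img): cv2.imwrite("pics/"+n,cv2.cvtColor(np.ascontiguousarray(img),cv2.COLOR_RGB2BGR))
E
python3 - <<'E'
from h import *
ims=[]
for c in["top","scene"]:
    img,d,K,C=snap(c); W=world(d,K,C); np.savez(f"{c}.npz",img=img,d=d,K=K,C=C)
    for t in["collar","cone","plate_top","jar","stone"]:
        for r in ctrl.outline_of(c,t)[:4]:
            m=r["region"]&(d>0); print(c,t,round(r["score"],2),np.round(r["position"]),m.sum(),np.round(np.median(W[m],0),3))
    ims.append(img)
save("a.png",cv2.resize(ims[0],(800,600)));save("b.png",cv2.resize(ims[1],(800,600)))
o=ctrl.get_obs();print(o["eef_rot"],o["wrist_force"],o["time_s"],ctrl.pinch_z)
E
```

```text
top collar 0.86 [214. 204.] 559 [0.517 0.15  0.048]
top collar 0.62 [377. 145.] 1007 [ 0.648 -0.19   0.011]
top collar 0.48 [218. 299.] 221 [0.322 0.145 0.006]
top cone 0.42 [228. 188.] 99 [0.54  0.119 0.058]
top cone 0.16 [219. 213.] 393 [0.523 0.134 0.048]
top plate_top 0.73 [236. 191.] 4596 [0.539 0.112 0.041]
top jar 0.71 [292. 228.] 270 [ 0.45  -0.015  0.05 ]
top jar 0.42 [230. 189.] 81 [0.54  0.119 0.062]
top stone 0.92 [163. 188.] 683 [0.554 0.28  0.026]
top stone 0.27 [213. 209.] 431 [0.52  0.138 0.048]
scene collar 0.8 [320. 167.] 241 [0.338 0.141 0.004]
scene collar 0.72 [126. 285.] 1496 [ 0.67  -0.179  0.01 ]
scene collar 0.61 [322. 204.] 755 [0.524 0.151 0.047]
scene cone 0.66 [300. 222.] 210 [0.549 0.12  0.056]
scene cone 0.49 [316. 203.] 834 [0.522 0.15  0.047]
scene plate_top 0.96 [292. 227.] 6367 [0.56  0.113 0.04 ]
scene jar 0.74 [298. 221.] 208 [0.549 0.12  0.056]
scene jar 0.6 [234. 177.] 480 [ 0.463 -0.016  0.041]
scene stone 0.69 [387. 257.] 1202 [0.567 0.278 0.025]
[-1.52257116e-05  9.77952948e-01  2.08825359e-01 -4.48377505e-06] [ 0.40839752 -0.97723737 -0.1929728 ] 0.6 0.0187
```

View pics/a.png

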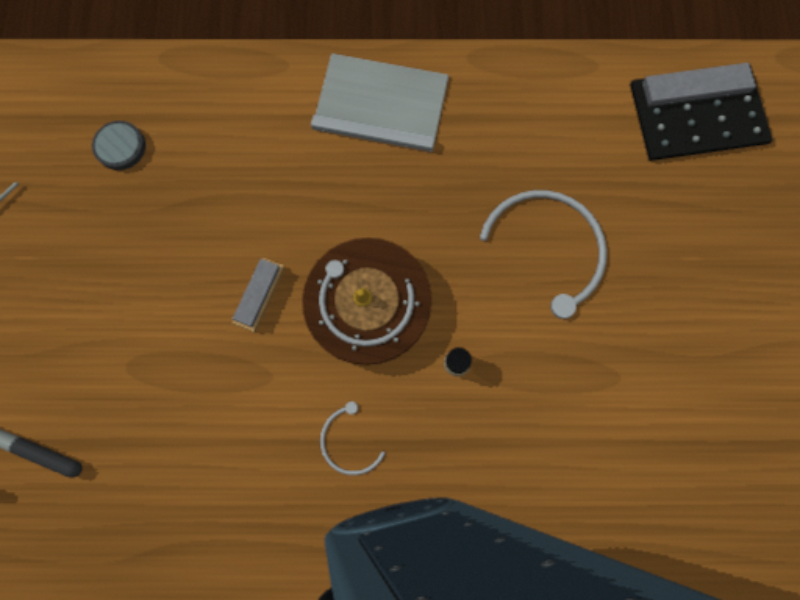

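View pics/b.png

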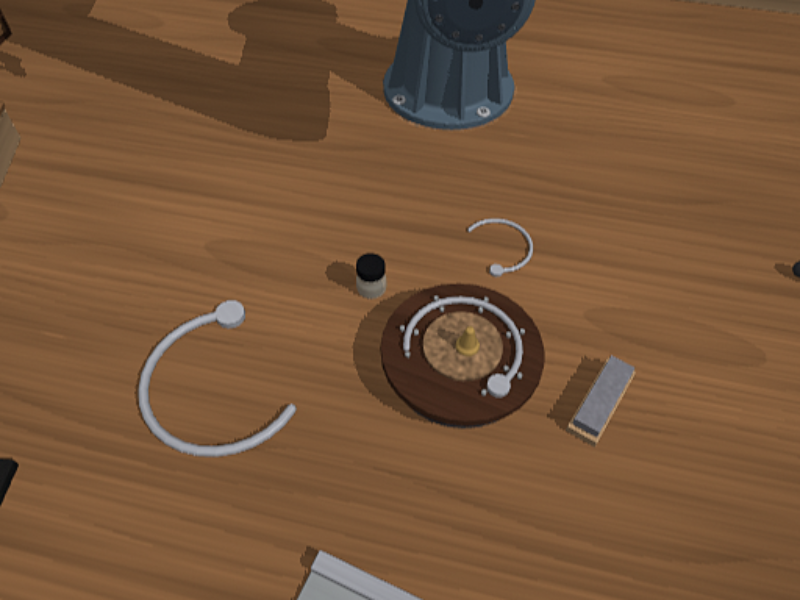

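The collar on the plate is the middle-sized one. In the top view its disc is at (335,268) and its plain end at (410,282), and the arc runs along the bottom. A larger collar lies on the bench to the right and a smaller one below. The jar is at (459,361), the stone at (258,294) and the cone on the cork.

Call:
apply_moves(moves=[{"jaw":0,"offset":[20,-17,-10],"rot":[0,0,0]},{"jaw":0,"offset":[36,-31,-15],"rot":[0,0,0]},{"jaw":0,"offset":[36,-31,-15],"rot":[0,0,0]},{"jaw":0,"offset":[36,-31,-15],"rot":[0,0,0]},{"jaw":0,"offset":[36,-31,-15],"rot":[0,0,0]}])

```text
time_s: 1.23
eef_pos: [0.3274, -0.3278, 0.3019]
eef_rot: [0.0, 0.978, 0.209, 0.0]
wrist_force: [1.6, -0.1, -0.7]
opening: 0.001
grasp_force: 0.0
```

Call:
apply_moves(moves=[{"jaw":0,"offset":[38,-33,0],"rot":[0,0,0]},{"jaw":0,"offset":[38,-33,0],"rot":[0,0,0]},{"jaw":0,"offset":[38,-33,0],"rot":[0,0,0]},{"jaw":0,"offset":[38,-33,0],"rot":[0,0,0]},{"jaw":0,"offset":[38,-33,0],"rot":[0,0,0]}])

```text
time_s: 1.85
eef_pos: [0.4335, -0.0994, 0.3016]
eef_rot: [0.0, 0.978, 0.209, 0.0]
wrist_force: [-0.3, -0.5, 0.6]
opening: -0.004
grasp_force: 0.0
```

Call:
apply_moves(moves=[{"jaw":0,"offset":[38,-33,0],"rot":[0,0,0]},{"jaw":0,"offset":[38,-33,0],"rot":[0,0,0]},{"jaw":0,"offset":[38,-33,0],"rot":[0,0,0]},{"jaw":0,"offset":[38,-33,0],"rot":[0,0,0]},{"jaw":0,"offset":[25,-20,0],"rot":[0,0,0]}])

```text
time_s: 2.48
eef_pos: [0.533, 0.1123, 0.3013]
eef_rot: [-0.0, 0.978, 0.21, 0.0]
wrist_force: [0.0, -1.1, -0.2]
opening: 0.001
grasp_force: 0.0
```

```bash
cat > fit.py <<'E'
from h import *
from scipy.optimize import least_squares
def fit(name,c0,zt=0.048):
    img,d,K,C=snap(name); W=world(d,K,C); img=img.astype(int)
    r=np.hypot(W[...,0]-c0[0],W[...,1]-c0[1])
    sat=img.max(-1)-img.min(-1)
    m=(d>0)&(r<.085)&(r>.05)&(sat<40)&(img.max(-1)>90)&(abs(W[...,2]-zt)<.006)
    P=W[m]; f=least_squares(lambda p:np.hypot(P[:,0]-p[0],P[:,1]-p[1])-p[2],[*c0,.065],loss="soft_l1",f_scale=.002).x
    a=np.unwrap(np.arctan2(P[:,1]-f[1],P[:,0]-f[0])); 
    rr=np.hypot(P[:,0]-f[0],P[:,1]-f[1]); dm=abs(rr-.065)>.007; 
    h=np.histogram(np.degrees(np.arctan2(P[:,1]-f[1],P[:,0]-f[0]))%360,bins=72,range=(0,360))[0]
    print(name,m.sum(),"fit",np.round(f,4),"top z 90pct",np.round(np.percentile(P[:,2],90),4)); print(h)
    print("disc pts",dm.sum(),np.round(np.median(P[dm],0),4) if dm.any() else "")
    return img,m,W
E
python3 - <<'E'
from fit import *
o=ctrl.get_obs();print(o["time_s"],o["eef_pos"],o["eef_rot"],o["wrist_force"],o["opening"])
img,m,W=fit("wrist",(.535,.117))
d=img.astype(np.uint8); d2=d.copy(); d2[m]=[255,0,0]; save("c.png",np.vstack([d,d2])[:, :])
fit("top",(.535,.117))
E
```

```text
2.475 [0.53298658 0.11233656 0.30134949] [-8.24307641e-05  9.77766832e-01  2.09694972e-01  1.84545090e-04] [ 4.97328691e-04 -1.14358910e+00 -2.49393139e-01] 0.0006975625090010328
wrist 1741 fit [0.5401 0.1142 0.0644] top z 90pct 0.0493
[ 0  0  0  0  0  6 13 43 86 96 83 46 29 48 48 28 30 26 27 28 26 28 25 54
 31 25 26 24 26 26 25 25 25 53 25 25 25 24 27 24 24 25 34 44 24 24 24 26
 26 25 27 29 50 36 24 26 25 24 12  6  0  0  0  0  0  0  0  0  0  0  0  0]
disc pts 247 [0.5655 0.157  0.0465]
top 355 fit [0.5426 0.1157 0.0653] top z 90pct 0.0496
[ 0  0  0  0  0  0  0  0  3 12 16 12  8 16 17  8  9  9 10  8  9  9  8 12
 11  6  0  0  0  0  0  0  0  0  0  0  0  0  0  0  0  4 12 16  8 10  9 10
 10  8  9  8 19 12  6  7 10  7  4  2  0  0  1  0  0  0  0  0  0  0  0  0]
disc pts 43 [0.5594 0.1682 0.0469]
```

Run:
```python
import cv2;i=cv2.imread("pics/c.png");i=i[:384];cv2.imwrite("pics/c2.png",cv2.resize(i,(800,600)))
```

```text
(no output)
```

View pics/c2.png

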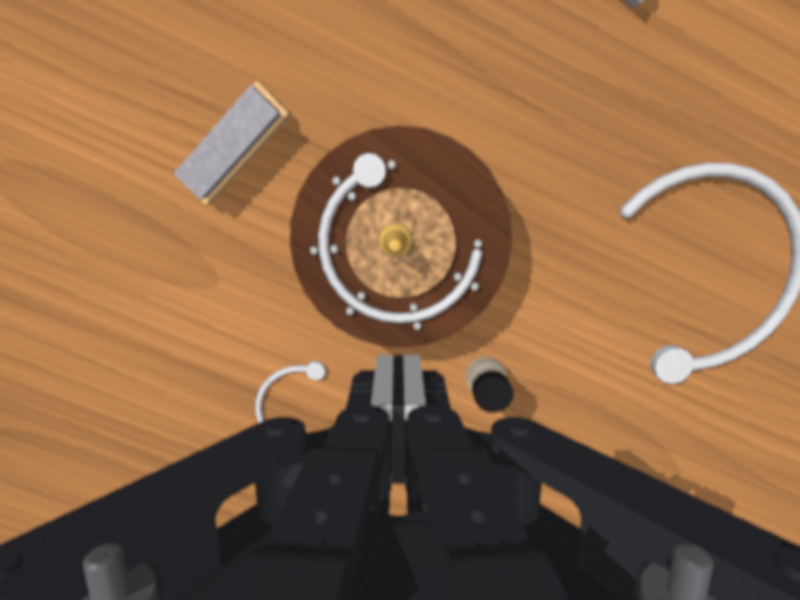

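The wrist view shows the plated collar whole: disc at (369,170), plain end at (478,250) with a pin just beyond it, and cone at (395,240). The fit gives centre ≈ (0.541, 0.115), disc at about 47.5° and plain end at about 287.5°. Moving above the disc.

Call:
apply_moves(moves=[{"jaw":0,"offset":[14,-5,48],"rot":[0,0,0]},{"jaw":0,"offset":[14,-5,48],"rot":[0,0,0]},{"jaw":0,"offset":[14,-5,48],"rot":[0,0,0]},{"jaw":0,"offset":[14,-5,48],"rot":[0,0,0]},{"jaw":0,"offset":[12,-5,39],"rot":[0,0,0]}])

```text
time_s: 3.2
eef_pos: [0.5839, 0.1599, 0.0684]
eef_rot: [0.0, 0.978, 0.209, -0.001]
wrist_force: [0.6, 0.5, 0.5]
opening: 0.002
grasp_force: 0.0
```

Run:
```python
from fit import *
img,m,W=fit("wrist",(.541,.115))
save("d.png",cv2.resize(img.astype(np.uint8),(800,600)))
o=ctrl.get_obs();print(o["time_s"],o["eef_pos"],o["wrist_force"])
```

```text
wrist 1829 fit [0.558  0.1394 0.0393] top z 90pct 0.0491
[  0  19  61  28 114 137 150 157 147 122  94  74  35  37  40 111 106  70
  70  78  78  71  30   0   0   0   0   0   0   0   0   0   0   0   0   0
   0   0   0   0   0   0   0   0   0   0   0   0   0   0   0   0   0   0
   0   0   0   0   0   0   0   0   0   0   0   0   0   0   0   0   0   0]
disc pts 1829 [0.5841 0.1702 0.0481]
3.25 [0.58123259 0.16040773 0.0629598 ] [-2.47352773 -0.79930712 -1.87557085]
```

View pics/d.png

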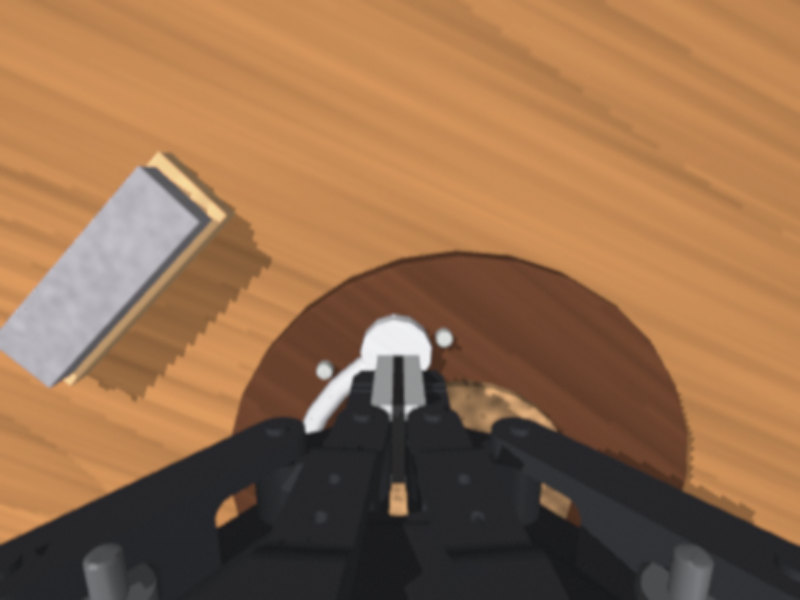

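The disc is at (397,345), directly under the closed fingertips, so I can descend gently.

Call:
apply_moves(moves=[{"jaw":0,"offset":[0,0,4],"rot":[0,0,0]},{"jaw":0,"offset":[0,0,4],"rot":[0,0,0]},{"jaw":0,"offset":[0,0,0],"rot":[0,0,0]},{"jaw":0,"offset":[0,0,0],"rot":[0,0,0]},{"jaw":0,"offset":[0,0,0],"rot":[0,0,0]}])

```text
time_s: 3.88
eef_pos: [0.5848, 0.1606, 0.0631]
eef_rot: [0.0, 0.978, 0.209, 0.001]
wrist_force: [0.2, -0.7, 1.2]
opening: 0.001
grasp_force: 0.0
```

Call:
apply_moves(moves=[{"jaw":0,"offset":[0,0,6],"rot":[0,0,0]},{"jaw":0,"offset":[0,0,6],"rot":[0,0,0]},{"jaw":0,"offset":[0,0,3],"rot":[0,0,0]},{"jaw":0,"offset":[0,0,2],"rot":[0,0,0]},{"jaw":0,"offset":[0,0,1],"rot":[0,0,0]}])

```text
time_s: 4.5
eef_pos: [0.5841, 0.1607, 0.0443]
eef_rot: [-0.0, 0.978, 0.209, -0.0]
wrist_force: [-2.3, -0.8, 3.6]
opening: -0.002
grasp_force: 1.9
```

Call:
apply_moves(moves=[{"jaw":0,"offset":[0,0,0],"rot":[0,0,0]},{"jaw":0,"offset":[0,0,0],"rot":[0,0,0]},{"jaw":0,"offset":[0,0,0],"rot":[0,0,0]},{"jaw":0,"offset":[0,0,0],"rot":[0,0,0]},{"jaw":0,"offset":[0,0,0],"rot":[0,0,0]}])

```text
time_s: 5.12
eef_pos: [0.5845, 0.1607, 0.0444]
eef_rot: [0.0, 0.978, 0.209, 0.0]
wrist_force: [-1.2, -1.0, 2.5]
opening: 0.001
grasp_force: 1.8
```

```bash
cat > plan.py <<'E'
from h import *
o=ctrl.get_obs();p=np.array(o["eef_pos"]);A=T_tool(o)[:3,:3]
print(o["time_s"],p,np.round(o["wrist_force"],1))
c=np.array([.541,.115]);cur=p.copy()
for a in np.radians(np.arange(47.5+6,288,6)):
    t=np.array([*(c+.065*np.array([np.cos(a),np.sin(a)])),p[2]])
    s=np.round((A.T@(t-cur))[:2],4); cur=cur+A[:,:2]@s; cur[2]=p[2]
    print(round(np.degrees(a),1),s*1000)
E
python3 plan.py
```

```text
5.125 [0.58446085 0.16070689 0.04438826] [-1.2 -1.   2.5]
53.5 [-1.7 -7.9]
59.5 [-3.7 -5.8]
65.5 [-4.2 -5.3]
71.5 [-4.7 -4.9]
77.5 [-5.3 -4.3]
83.5 [-5.6 -3.8]
89.5 [-6.1 -3.1]
95.5 [-6.3 -2.5]
101.5 [-6.6 -1.9]
107.5 [-6.7 -1.1]
113.5 [-6.7 -0.4]
119.5 [-6.8  0.3]
125.5 [-6.8  0.9]
131.5 [-6.6  1.7]
137.5 [-6.3  2.4]
143.5 [-6.1  3. ]
149.5 [-5.8  3.7]
155.5 [-5.3  4.2]
161.5 [-4.9  4.8]
167.5 [-4.3  5.2]
173.5 [-3.8  5.7]
179.5 [-3.1  6. ]
185.5 [-2.5  6.3]
191.5 [-1.9  6.6]
197.5 [-1.1  6.7]
203.5 [-0.4  6.8]
209.5 [0.2 6.8]
215.5 [1.  6.7]
221.5 [1.7 6.6]
227.5 [2.4 6.4]
233.5 [3.  6.1]
239.5 [3.7 5.7]
245.5 [4.2 5.3]
251.5 [4.8 4.9]
257.5 [5.2 4.3]
263.5 [5.7 3.8]
269.5 [6.  3.2]
275.5 [6.3 2.5]
281.5 [6.6 1.8]
287.5 [6.7 1.1]
```

Call:
apply_moves(moves=[{"jaw":0,"offset":[-1.7,-7.9,1],"rot":[0,0,0]},{"jaw":0,"offset":[-3.7,-5.8,0],"rot":[0,0,0]},{"jaw":0,"offset":[-4.2,-5.3,0],"rot":[0,0,0]},{"jaw":0,"offset":[-4.7,-4.9,0],"rot":[0,0,0]},{"jaw":0,"offset":[-5.3,-4.3,0],"rot":[0,0,0]}])

```text
time_s: 5.75
eef_pos: [0.5548, 0.1787, 0.0435]
eef_rot: [-0.0, 0.978, 0.209, 0.0]
wrist_force: [2.0, -1.0, 3.7]
opening: -0.002
grasp_force: 2.1
```

Call:
apply_moves(moves=[{"jaw":0,"offset":[-5.6,-3.8,0],"rot":[0,0,0]},{"jaw":0,"offset":[-6.1,-3.1,0],"rot":[0,0,0]},{"jaw":0,"offset":[-6.3,-2.5,0],"rot":[0,0,0]},{"jaw":0,"offset":[-6.6,-1.9,0],"rot":[0,0,0]},{"jaw":0,"offset":[-6.7,-1.1,0],"rot":[0,0,0]}])

```text
time_s: 6.38
eef_pos: [0.5208, 0.177, 0.0433]
eef_rot: [-0.0, 0.978, 0.209, 0.0]
wrist_force: [2.5, 0.4, 3.4]
opening: 0.002
grasp_force: 2.1
```

Run:
```python
from h import *
img,d,K,C=snap("scene"); save("e.png",cv2.resize(img[120:310,200:450],(800,600)))
o=ctrl.get_obs();p=o["eef_pos"];x,y=p[0]-.541,p[1]-.115;print(o["time_s"],p,o["wrist_force"],np.degrees(np.arctan2(y,x)),np.hypot(x,y))
```

```text
6.425 [0.51991171 0.17679373 0.04305605] [1.23012756 0.4457216  4.9742971 ] 108.84318823661656 0.06529303951669214
```

View pics/e.png

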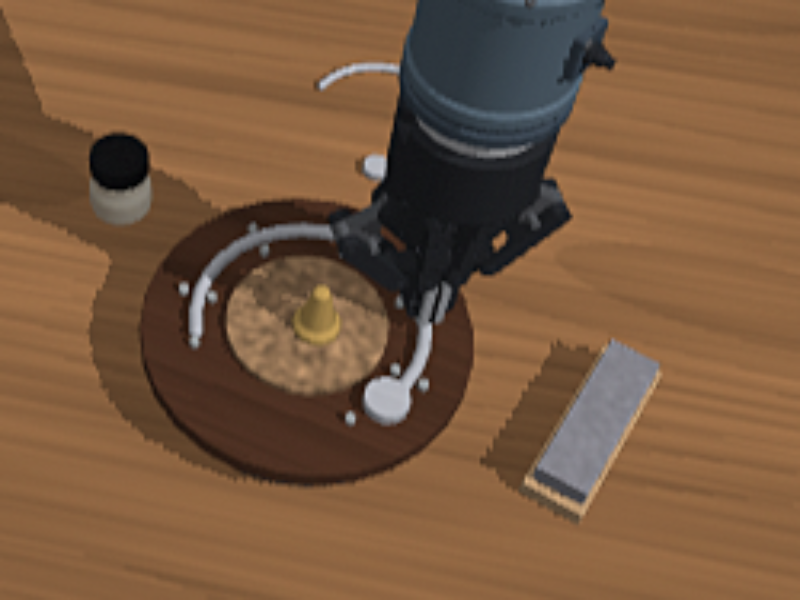

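The fingertips are on the rod at (435,300). The collar is in place, the cone is upright at (318,315) and the force is about 3–5 N. I'll continue round the curve.

Call:
apply_moves(moves=[{"jaw":0,"offset":[-6.7,-0.4,0],"rot":[0,0,0]},{"jaw":0,"offset":[-6.8,0.3,0],"rot":[0,0,0]},{"jaw":0,"offset":[-6.8,0.9,0],"rot":[0,0,0]},{"jaw":0,"offset":[-6.6,1.7,0],"rot":[0,0,0]},{"jaw":0,"offset":[-6.3,2.4,0],"rot":[0,0,0]}])

```text
time_s: 7.05
eef_pos: [0.4925, 0.1587, 0.0432]
eef_rot: [-0.0, 0.978, 0.209, -0.0]
wrist_force: [1.4, 2.6, 4.5]
opening: 0.0
grasp_force: 2.1
```

Call:
apply_moves(moves=[{"jaw":0,"offset":[-6.1,3.0,0],"rot":[0,0,0]},{"jaw":0,"offset":[-5.8,3.7,0],"rot":[0,0,0]},{"jaw":0,"offset":[-5.3,4.2,0],"rot":[0,0,0]},{"jaw":0,"offset":[-4.9,4.8,0],"rot":[0,0,0]},{"jaw":0,"offset":[-4.3,5.2,0],"rot":[0,0,0]}])

```text
time_s: 7.68
eef_pos: [0.477, 0.1287, 0.0432]
eef_rot: [-0.0, 0.978, 0.209, -0.0]
wrist_force: [1.6, 2.3, 4.4]
opening: 0.002
grasp_force: 2.1
```

```bash
cat > st.py <<'E'
from h import *
o=ctrl.get_obs();p=o["eef_pos"];x,y=p[0]-.541,p[1]-.115;print(o["time_s"],p,o["wrist_force"],np.degrees(np.arctan2(y,x))%360,np.hypot(x,y))
E
python3 st.py
```

```text
7.675 [0.47702205 0.1286658  0.04317137] [1.62695787 2.25639904 4.37988289] 167.94271585379528 0.06542118721460247
```

Call:
apply_moves(moves=[{"jaw":0,"offset":[-3.8,5.7,0],"rot":[0,0,0]},{"jaw":0,"offset":[-3.1,6.0,0],"rot":[0,0,0]},{"jaw":0,"offset":[-2.5,6.3,0],"rot":[0,0,0]},{"jaw":0,"offset":[-1.9,6.6,0],"rot":[0,0,0]},{"jaw":0,"offset":[-1.1,6.7,0],"rot":[0,0,0]}])

```text
time_s: 8.3
eef_pos: [0.4787, 0.095, 0.0432]
eef_rot: [-0.0, 0.978, 0.209, -0.0]
wrist_force: [-0.8, 2.5, 3.8]
opening: 0.0
grasp_force: 2.1
```

Call:
apply_moves(moves=[{"jaw":0,"offset":[-0.4,6.8,0],"rot":[0,0,0]},{"jaw":0,"offset":[0.2,6.8,0],"rot":[0,0,0]},{"jaw":0,"offset":[1.0,6.7,0],"rot":[0,0,0]},{"jaw":0,"offset":[1.7,6.6,0],"rot":[0,0,0]},{"jaw":0,"offset":[2.4,6.4,0],"rot":[0,0,0]}])

```text
time_s: 8.93
eef_pos: [0.4971, 0.0667, 0.0432]
eef_rot: [-0.0, 0.978, 0.209, -0.0]
wrist_force: [-2.0, 1.5, 4.2]
opening: 0.001
grasp_force: 2.1
```

```bash
python3 st.py
python3 - <<'E'
from h import *
img,d,K,C=snap("scene"); save("f.png",cv2.resize(img[120:310,200:450],(800,600)))
E
```

```text
8.925 [0.49711206 0.06666979 0.04321376] [-1.9849643   1.52402547  4.15475246] 227.75787587910395 0.06528369180259373
```

View pics/f.png

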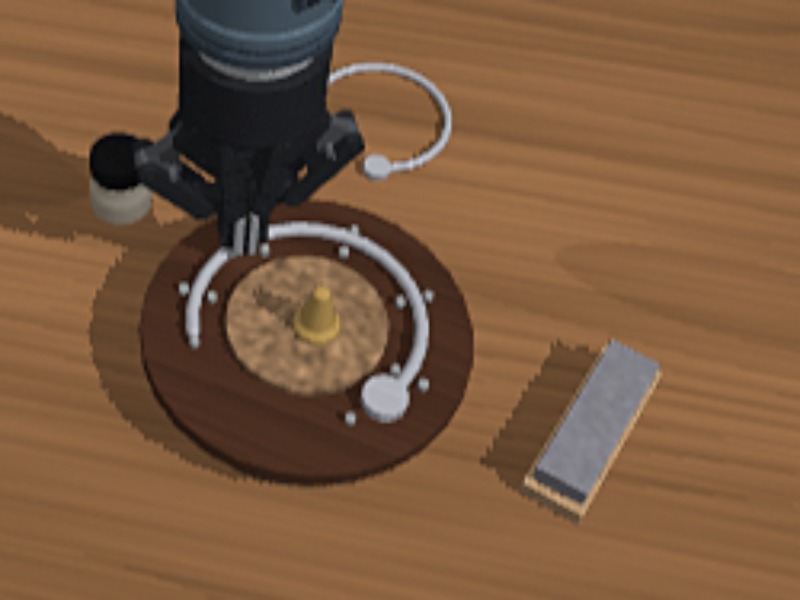

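The fingertips are on the rod at (245,240), well above the jar, and everything is in place. I'll finish the trace to the plain end.

Call:
apply_moves(moves=[{"jaw":0,"offset":[3.0,6.1,0],"rot":[0,0,0]},{"jaw":0,"offset":[3.7,5.7,0],"rot":[0,0,0]},{"jaw":0,"offset":[4.2,5.3,0],"rot":[0,0,0]},{"jaw":0,"offset":[4.8,4.9,0],"rot":[0,0,0]},{"jaw":0,"offset":[5.2,4.3,0],"rot":[0,0,0]}])

```text
time_s: 9.6
eef_pos: [0.5272, 0.0513, 0.0433]
eef_rot: [0.0, 0.978, 0.209, -0.0]
wrist_force: [-3.1, 0.3, 4.6]
opening: -0.001
grasp_force: 2.1
```

Call:
apply_moves(moves=[{"jaw":0,"offset":[5.7,3.8,0],"rot":[0,0,0]},{"jaw":0,"offset":[6.0,3.2,0],"rot":[0,0,0]},{"jaw":0,"offset":[6.3,2.5,0],"rot":[0,0,0]},{"jaw":0,"offset":[6.6,1.8,0],"rot":[0,0,0]},{"jaw":0,"offset":[5.7,0.9,0],"rot":[0,0,0]}])

```text
time_s: 10.22
eef_pos: [0.56, 0.0528, 0.0433]
eef_rot: [0.0, 0.978, 0.209, 0.0]
wrist_force: [-2.5, -1.2, 4.2]
opening: -0.002
grasp_force: 2.1
```

Call:
apply_moves(moves=[{"jaw":0,"offset":[0,0,0],"rot":[0,0,0]},{"jaw":0,"offset":[0,0,0],"rot":[0,0,0]},{"jaw":0,"offset":[0,0,0],"rot":[0,0,0]},{"jaw":0,"offset":[0,0,0],"rot":[0,0,0]},{"jaw":0,"offset":[0,0,0],"rot":[0,0,0]}])

```text
time_s: 10.85
eef_pos: [0.5599, 0.0528, 0.0436]
eef_rot: [0.0, 0.978, 0.209, 0.001]
wrist_force: [3.3, 0.1, 4.1]
opening: 0.004
grasp_force: 2.0
```

```bash
python3 st.py
python3 - <<'E'
from h import *
img,d,K,C=snap("scene"); save("g.png",cv2.resize(img[120:310,200:450],(800,600)))
E
```

```text
10.85 [0.55986495 0.05277238 0.04357019] [3.29295565 0.14304193 4.14900229] 286.86522705544286 0.06502432565342162
```

View pics/g.png

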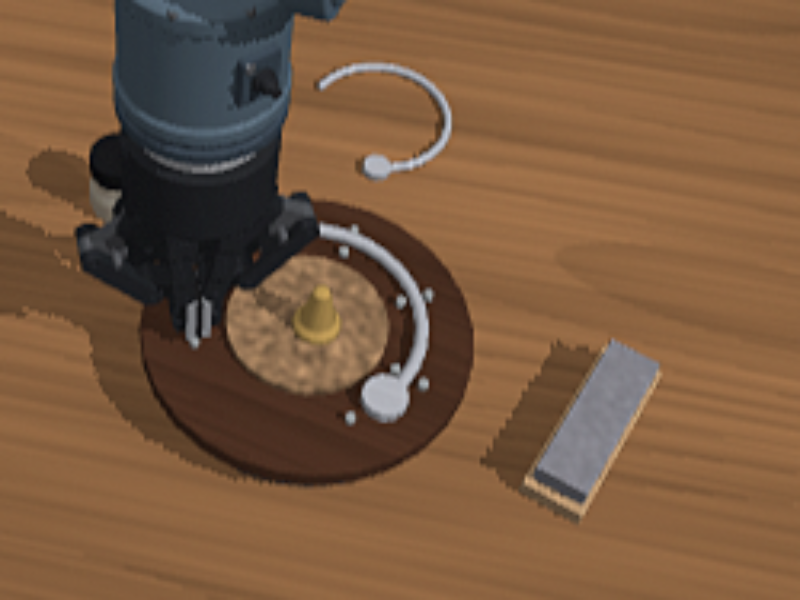

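The fingertips rest on the plain end at (198,325) with about 4 N. The collar, cone, jar and stone are unmoved, so I'm handing in.

```bash
python3 -c "
from bench import ctrl
print(ctrl.hand_in())"
```

```text
the job is handed in; nothing more can be done
None
```

I traced the middle-sized collar from the disc round to its plain end and handed the job in with the fingertips still resting there at about 4 N; collar, cone, jar and stone looked unmoved in the last picture, and `hand_in` returned no verdict.

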